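# Lift the paper-weight pebbles out of the rinse vat with the wire scoop

### The arm

A 6-joint arm with a two-finger parallel gripper is mounted at the origin on the work surface. World frame = base frame: x ahead of the robot, y to its left, z up, the work surface at z = 0. Lengths are in m, angles in rad, forces in N, time in s.
With the tool pointing down it reaches from about 0.3 to 0.875 m from the base axis. Payload 6.4 kg.
Tool frame: the origin (TCP) lies at the very end of the fingers, on their centre line; the grasp point (between the pads) lies 19 mm behind it; z points along the fingers, y is the line along which they close (so a half turn about z gives the same grasp; the last joint's range is limited). The gripper opens to 85 mm and grips with 20 to 120 N. Pads are 22 mm wide; open, the fingers measure 114 mm over their backs; the gripper's body (76 mm by 85 mm) begins 54 mm behind the grasp point. The pads swing forward as they close: fully open they stand 13 mm farther back than shut.
Start: joints at [-1.552, 0.181, 1.607, -0, 1.354, -0.206], TCP at [0.128, -0.561, 0.231] pointing down, gripper open.
Joint ranges: [-2.99, 2.99], [-0.89, 2.07], [0.3, 2.58], [-1.14, 4.28], [0, 2.63], [-3.12, 3.12]. Speed limits (rad/s): [2.57, 2.57, 3.01, 3.14, 3.14, 3.14].

### API

Orientations are given as a unit quaternion [w, x, y, z].
In Python, from rig import env, read_camera, get_calibration, hand_in gives the robot as it stands. The module is installed in compiled form; this text tells all that it offers.
- The arm moves only by the tool apply_moves, never from a script. Its argument "commands" is a list of rows, each a list of 7 numbers: the shift along the tool's x, y, z in cm, then the turn, a rotation vector about the tool's x, y, z in rad, then the opening, from -1 (shut) to 1 (fully open). A call has exactly 5 rows; each row shifts and turns the commanded pose from where the row before left it, along the tool's axes as they then stand; what a row does not reach is not made up. A row lasts 1/10 s, in which the tool goes at most 50 mm and 8.59 degrees, less where a joint would pass 70% of its speed; a pose out of reach is approached as far as the arm can. A call with a gripper value outside its range is refused whole. The fingers move at their own pace and stop on an object; "grip_force" is the grip in N (left out, the last holds). Time passes only in rows, so rows that do not move let the fingers close, or fill a call up. It gives the time, the measured TCP pose, the force, the opening and the grip force at its end, in the units of the state.
- env.get_state(): the state, without advancing time (a new reading comes with each control period).
- read_camera(name): name is "scene" or "top"; returns the picture (480x640x3 uint8, red, green, blue); there is no depth.
- get_calibration(name): a dict with "intrinsics" (3x3 intrinsics, pixels), "world_from_camera" (4x4, takes a point from camera to world coordinates). Camera axes: x right, y down, z forward; pixel columns grow to the right and rows downward; lengths in m; the calibration is good to about 2 mm. A picture is of the moment at which its call begins. get_calibration takes no time and is no camera call.
- hand_in(): hands the job in; it is judged then, once.
The state is a dict: "t": time; "joints": joint angles; "joint_vel": joint speeds; "joint_efforts": joint torques, N m; "eef_pos": TCP position; "ee_rot": TCP orientation; "contact_force": force on the tool from outside, world axes, zero at the start; "moment": the same for the moment, N m; "width": opening from 0.0 (shut) to 1.0 (fully open); "grasp_force": force on a finger pad.
Only numpy, scipy, OpenCV 4.12 (cv2) and the standard library are available. Lean on these libraries where they do the work, as an engineer would, in place of code of your own. Each camera call takes 0.05 s, during which the arm holds its last target. There are 200 camera calls.

### The job

The three big pebbles that weigh down our drying paper have been washed and lie in the drained steel vat among bits of gravel. Take the wire scoop from its rubber mat, scoop the pebbles up without fingering them, hold the scoop over the vat until the gravel has dropped back, and tip them gently from low down into the wooden drying tray: all three pebbles there, and all the gravel still in the vat. Then stand the scoop back on its mat, upright on its wires, and leave the things around undisturbed.

Things in the scene. Friction and masses are not known exactly. Their poses are not given: they have to be found in the camera images.
- scoop_grip (a point): centre of the wooden grip of the wire scoop (loose, 200 g): 18 mm wide along y, 24 mm deep, 90 mm long, leaning back 15 deg from upright. Axes: x to the open mouth, y across (pinch across y from above), z up. This point is 115 mm above the basket's underside, 72.5 mm behind (-x) its middle; the grip's top end is 160 mm above the underside. At the start it heads within 0.8 rad of world +x
- scoop_floor (a point): underside of the scoop's basket, middle of the floor; same axes. Floor: six 4 mm wires along x, 26 mm apart (22 mm open slots), 134 mm wide in all, their thinner free ends at the mouth 55 mm in front (+x); the back, of upright wires, is 54 mm behind and 38 mm high; flared sides, 160 mm over all: a rail 18 mm up, to 37 mm in front, and a rim 38 mm up at the back. At the start it stands on the mat
- vat: stainless rinse vat, an open pan fixed to the table, 46 mm high (rim rolled to 48). Inside: flat floor 270 (x) by 174 mm (y), 4 mm above the table; upright side walls; both end walls lean out 25 deg, so at the rim it is 309 mm long (317 by 188 outside). Origin on the table under its centre. At the start its near 120 mm of floor (-x) are empty: room to set the scoop down and sweep it to the far end
- drytray: shallow wooden drying tray, fixed and empty, outside 240 mm (x) by 200 mm (y) by 40 mm high, walls and floor 7 mm; origin under its centre on the table. It stands left or right of the vat
- mat: black rubber drip mat, 220 mm (x) by 180 mm (y), 4 mm thick, fixed; origin under its centre on the table. It stands on the other side of the vat; the scoop stands on it at the start
- pebble0: smooth grey river pebble, a little oblong, 35 to 41 mm across, 50 to 80 g, one of three; origin at its centre. It rolls easily. At the start it lies on the vat's floor somewhere in the far (+x) part of the vat
- pebble1: smooth grey river pebble, a little oblong, 35 to 41 mm across, 50 to 80 g, one of three; origin at its centre. It rolls easily. At the start it lies on the vat's floor somewhere in the far (+x) part of the vat
- pebble2: smooth grey river pebble, a little oblong, 35 to 41 mm across, 50 to 80 g, one of three; origin at its centre. It rolls easily. At the start it lies on the vat's floor somewhere in the far (+x) part of the vat
- grit0: one of five bits of dark gravel, 16 to 19 mm across, about 10 g; origin at its centre. At the start it lies on the vat's floor among the pebbles
- grit1: one of five bits of dark gravel, 16 to 19 mm across, about 10 g; origin at its centre. At the start it lies on the vat's floor among the pebbles
- grit2: one of five bits of dark gravel, 16 to 19 mm across, about 10 g; origin at its centre. At the start it lies on the vat's floor among the pebbles
- grit3: one of five bits of dark gravel, 16 to 19 mm across, about 10 g; origin at its centre. At the start it lies on the vat's floor among the pebbles
- grit4: one of five bits of dark gravel, 16 to 19 mm across, about 10 g; origin at its centre. At the start it lies on the vat's floor among the pebbles
- tea: drink bottle, 66 mm across, 200 mm tall; bystander beyond, at the left; origin under its base
- dye_jar: amber dye jar, 60 mm across, 85 mm tall; bystander beyond, at the right; origin under its base
- dyebrush: flat dye brush, about 200 mm long, lying across between robot and vat, left; bystander
- clampboard: small wooden clamp board 90 x 60 x 15 mm lying between robot and vat, right; bystander; origin under its centre
There are look-alikes about, which are no part of the job. What is shaped like the pebble0 but pink is not meant. Leave any pink look-alike of the pebble2 alone.

How it is judged:
By the outcome, as a careful person would: the job done as asked, in the order asked, and still so for the second after the job is handed in, with the robot touching nothing.
It also fails if it takes over 69 s, if anything falls off the work surface, if the arm or the gripper's body presses on something with over 40 N, if the wrist force passes 120 N, or if a joint passes its speed limit or range.

## Working session

There is one attempt and no reset: what is moved stays moved. The work goes in short steps, Python scripts to look and compute and a tool call to move; the robot and the scene stay as the last step left them, time stands still between calls to the robot, and variables do not carry over. Pictures are saved under pics/ and viewed, at most 10 in all, crops included, and the job is handed in when it is done.

Besides the shell and the picture viewer there is one more tool, called after ">>>" as name(argument=value, ...) on one line, values as JSON. apply_moves: Moves the arm, as the interface text tells. Its arguments: {"type":"object","properties":{"commands":{"type":"array","items":{"type":"array","items":{"type":"number"}}},"grip_force":{"type":"number"}},"required":["commands"]}

```bash
mkdir -p pics
cat > h.py <<'E'
import numpy as np, cv2
from rig import env, read_camera, get_calibration, hand_in
def ray(name,u,v,z):
    c=get_calibration(name);K=np.array(c["intrinsics"]);T=np.array(c["world_from_camera"])
    d=T[:3,:3]@np.linalg.solve(K,[u,v,1.]);o=T[:3,3]
    return o+d*(z-o[2])/d[2]
def pix(name,p):
    c=get_calibration(name);K=np.array(c["intrinsics"]);T=np.linalg.inv(np.array(c["world_from_camera"]))
    q=K@(T[:3,:3]@np.array(p)+T[:3,3]);return q[:2]/q[2]
def snap(name,f):
    im=read_camera(name);cv2.imwrite("pics/"+f,im[:,:,::-1]);return im
E
python3 -c "
from h import *
snap('top','t0.png');snap('scene','s0.png')
print(env.get_state())
for n in('top','scene'):print(get_calibration(n))"
```

```text
{'t': 0.1, 'joints': array([-1.55227635e+00,  1.81494926e-01,  1.60789912e+00, -2.46883220e-05,
        1.35382368e+00, -2.06293843e-01]), 'joint_vel': array([ 0.00137205, -0.00223238, -0.00285614,  0.00023999,  0.00023577,
       -0.00038615]), 'joint_efforts': array([ 1.33122549e-04, -4.45875299e+01, -3.52237844e+01, -2.57224538e-04,
        4.10054796e-03,  7.05350828e-06]), 'eef_pos': array([ 0.12818514, -0.5600137 ,  0.2304627 ]), 'ee_rot': array([-8.10088843e-04,  9.93688366e-01,  1.12172955e-01,  6.41751354e-05]), 'contact_force': array([-0.0840321 ,  0.01164699, -1.08750566]), 'moment': array([-0.03329829, -0.01541019,  0.00221653]), 'grasp_force': 0.0, 'width': 1.0007214859038833}
{'intrinsics': array([[514.21743685,   0.        , 317.17955719],
       [  0.        , 514.21743685, 236.50510641],
       [  0.        ,   0.        ,   1.        ]]), 'world_from_camera': array([[ 0.02595038, -0.99738279,  0.0674844 ,  0.48787303],
       [-0.99944853, -0.02728468, -0.01892583,  0.00801156],
       [ 0.02071759, -0.06695605, -0.99754081,  1.14758903],
       [ 0.        ,  0.        ,  0.        ,  1.        ]])}
{'intrinsics': array([[534.67022434,   0.        , 318.94886318],
       [  0.        , 534.67022434, 248.59985719],
       [  0.        ,   0.        ,   1.        ]]), 'world_from_camera': array([[-0.85015708,  0.36509648, -0.37939096,  0.95306942],
       [ 0.52635492,  0.57077076, -0.63021524,  0.65092419],
       [-0.0135441 , -0.73547624, -0.67741513,  0.81285606],
       [ 0.        ,  0.        ,  0.        ,  1.        ]])}
```

View pics/t0.png

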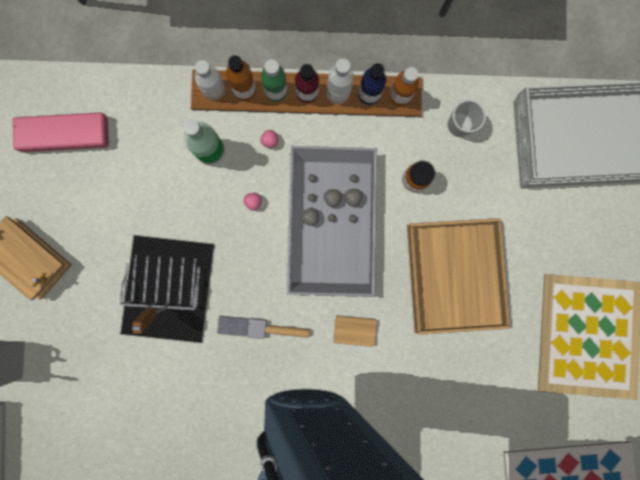

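View pics/s0.png

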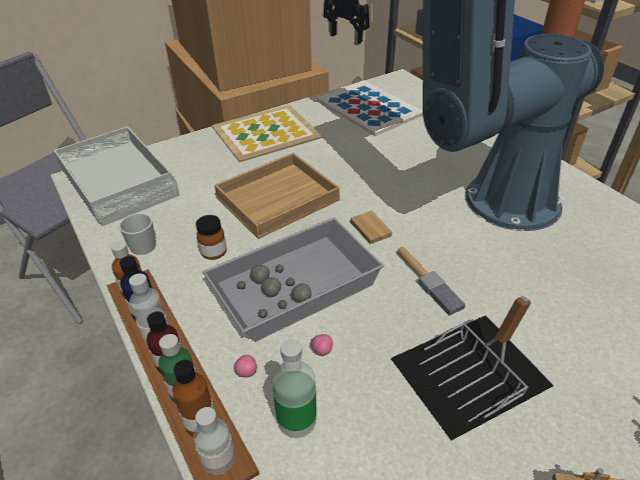

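The top view shows the vat at about (333,222) with three pebbles at (334,198), (353,198) and (310,217) and five bits of gravel. The tray is at (460,275), on the right. The mat is at (167,288), on the left, with the scoop's grip at (144,320) and its mouth pointing up (+x). Next I'll enlarge and measure.

```bash
cat > m.py <<'E'
from h import *
t=cv2.imread('pics/t0.png');s=cv2.imread('pics/s0.png')
a=cv2.resize(t[225:350,110:225],None,fx=4.4,fy=4.4,interpolation=cv2.INTER_CUBIC)
b=cv2.resize(t[140:300,280:385],None,fx=2.8,fy=3.4,interpolation=cv2.INTER_CUBIC)
H=max(a.shape[0],b.shape[0]);o=np.zeros((H,a.shape[1]+b.shape[1],3),np.uint8);o[:a.shape[0],:a.shape[1]]=a;o[:b.shape[0],a.shape[1]:]=b
print(o.shape);cv2.imwrite('pics/c0.png',o)
def mask(im,roi,f):
    x0,y0,x1,y1=roi;m=np.zeros(im.shape[:2],np.uint8);h=cv2.cvtColor(im,cv2.COLOR_BGR2HSV).astype(int)
    m[y0:y1,x0:x1]=(f(h)*255)[y0:y1,x0:x1];return m
def comps(m,amin):
    n,l,st,c=cv2.connectedComponentsWithStats(m)
    return [(c[i].round(1),st[i,4]) for i in range(1,n) if st[i,4]>=amin]
wood=lambda h:(h[...,0]<22)&(h[...,1]>90)&(h[...,2]>40)
for n,im,roi in(('top',t,(115,295,165,340)),('scene',s,(490,290,540,350))):
    m=mask(im,roi,wood);print(n,comps(m,20))
    c=max(cv2.findContours(m,0,1)[0],key=cv2.contourArea);print(cv2.minAreaRect(c), cv2.boxPoints(cv2.minAreaRect(c)).round(1).tolist())
h=cv2.cvtColor(t,cv2.COLOR_BGR2HSV)
dark=mask(t,(298,160,368,285),lambda h:h[...,2]<112)
for c,ar in comps(dark,8):print('stone',c,ar,ray('top',*c,.023 if ar>100 else .012).round(4))
E
python3 m.py
```

```text
(550, 800, 3)
top [(array([143.8, 319.7]), np.int32(340))]
((143.25001525878906, 320.75), (14.142134666442871, 31.819805145263672), 45.0) [[127.0, 327.0], [149.5, 304.5], [159.5, 314.5], [137.0, 337.0]]
scene [(array([511.8, 320.3]), np.int32(640))]
((511.8560791015625, 319.9447021484375), (14.095157623291016, 50.04288864135742), 30.465543746948242) [[493.1000061035156, 337.8999938964844], [518.5, 294.79998779296875], [530.5999755859375, 302.0], [505.20001220703125, 345.1000061035156]]
stone [310.4 215.5] 1086 [0.6098 0.0028 0.023 ]
stone [312.8 178.1] 61 [ 6.949e-01 -4.000e-04  1.200e-02]
stone [354.  178.2] 66 [ 0.6975 -0.0924  0.012 ]
stone [345.5 198.3] 586 [ 0.6501 -0.0736  0.023 ]
stone [312.4 197.5] 64 [ 6.513e-01 -6.000e-04  1.200e-02]
stone [332.2 217.9] 57 [ 0.607  -0.0458  0.012 ]
stone [353.2 218.5] 58 [ 0.607  -0.0925  0.012 ]
```

View pics/c0.png

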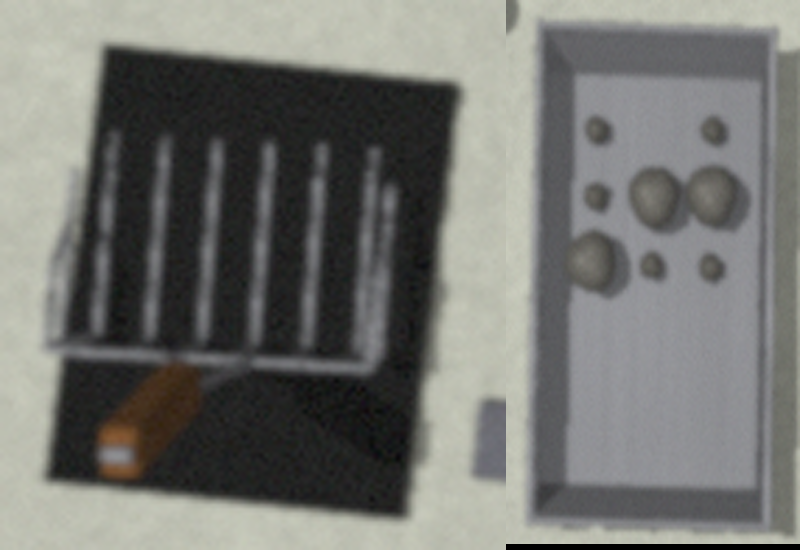

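The enlarged crop shows:
- **Scoop:** the outer wire tips are at top-view pixels (135.7,255.2) and (195.2,259.1), and their roots at (132.3,300.7) and (191.4,304.5).
- **Vat:** the floor corners are at (304.6,161.5), (370.7,162.9), (369.6,284.1) and (302.1,282.0).
- **Pebbles:** they lie at (311,217), (333,197) and (354,197). The first is close to the left wall.

```bash
cat > m2.py <<'E'
from h import *
from scipy.optimize import least_squares
def q(name,L,z): return np.array([ray(name,u,v,z) for u,v in L])
f=q('top',[(304.6,161.5),(370.7,162.9),(369.6,284.1),(302.1,282)],.004);r=q('top',[(292.1,146.5),(377.1,148.2),(373.6,294.4),(288.6,293.8)],.047)
for n,c in(('vatfloor',f),('vatrim',r),('tray',q('top',[(408,222),(502,219),(510,328),(416,333)],.04)),('mat',q('top',[(110+x/4.4,225+y/4.4) for x,y in[(103,46),(460,86),(408,516),(48,480)]],.004))):
    dx=c[0]+c[1]-c[2]-c[3];dy=c[0]+c[3]-c[1]-c[2]
    print(n,c.mean(0).round(4),'yaw',np.arctan2(dx[1],dx[0]).round(4),np.arctan2(-dy[0],dy[1]).round(4),'L',np.linalg.norm(dx)/2,'W',np.linalg.norm(dy)/2)
w=q('top',[(135.7,255.2),(195.2,259.1),(191.4,304.5),(132.3,300.7)],.006)
print('wires',w[:,:2].round(4).tolist(),w.mean(0))
d=w[0]+w[1]-w[2]-w[3];e=w[0]+w[3]-w[1]-w[2];print('yaw',np.arctan2(d[1],d[0]),np.arctan2(-e[0],e[1]))
def tri(a,b):
    return least_squares(lambda p:np.r_[pix('top',p)-a,pix('scene',p)-b],[.45,.35,.1]).x
p=tri((143.8,319.7),(511.8,320.3));print('grip',p,pix('top',p),pix('scene',p))
for u in[(311,217),(333.2,197.4),(353.9,197.4)]:print('peb',ray('top',*u,.023).round(4))
E
python3 m2.py
```

```text
vatfloor [ 0.5986 -0.0567  0.004 ] yaw 0.0086 0.0017 L 0.2712966592399062 W 0.14949565428104247
vatrim [ 0.5988 -0.0458  0.047 ] yaw 0.0002 0.0143 L 0.31723046707395985 W 0.1830481439930532
tray [ 0.4876 -0.3217  0.04  ] yaw 0.0807 0.0678 L 0.23736262449358025 W 0.20465654144241607
mat [0.441  0.3117 0.004 ] yaw -0.078 -0.0803 L 0.21627294406561384 W 0.1796883390937369
wires [[0.5129, 0.3852], [0.5077, 0.2544], [0.408, 0.2585], [0.4131, 0.3877]] [0.46044198 0.32143025 0.006     ]
yaw -0.03311644040373173 -0.039304818518347516
grip [0.3840011  0.32635007 0.11576685] [144.01021179 319.48881015] [512.05103858 320.27714255]
peb [0.6065 0.0014 0.023 ]
peb [ 0.6513 -0.0464  0.023 ]
peb [ 0.6526 -0.0921  0.023 ]
```

>>> apply_moves(commands=[[0,0,0,0,0,0.13,1],[0,0,-1,0,0,0.13,1],[3.1,-2.2,-0.5,0,0,0,1],[3.1,-2.2,-0.5,0,0,0,1],[3.1,-2.2,-0.5,0,0,0,1]], grip_force=110)

```text
t: 0.6
eef_pos: [0.2241, -0.4969, 0.2559]
ee_rot: [-0.001, 1.0, -0.018, -0.0]
contact_force: [0.4, -0.3, -1.0]
width: 0.999
grasp_force: 0.0
```

>>> apply_moves(commands=[[3.1,-2.2,-0.5,0,0,0,1],[3.1,-2.2,-0.5,0,0,0,1],[3.1,-2.2,-0.5,0,0,0,1],[3.1,-2.2,-0.5,0,0,0,1],[3.1,-2.2,-0.5,0,0,0,1]])

```text
t: 1.1
eef_pos: [0.3833, -0.3921, 0.2811]
ee_rot: [-0.0, 1.0, -0.018, -0.0]
contact_force: [-0.3, -0.9, -0.1]
width: 0.997
grasp_force: 0.0
```

Run:
```python
from h import *
t=cv2.cvtColor(cv2.imread('pics/t0.png'),cv2.COLOR_BGR2GRAY)
for v in range(155,295,25):print(v,t[v,283:306].tolist(),t[v,364:386].tolist())
print([t[278:302,u].tolist() for u in(310,350)]);print([t[138:170,u].tolist() for u in(310,350)])
```

```text
155 [189, 191, 191, 189, 190, 182, 173, 157, 144, 123, 101, 85, 81, 84, 82, 86, 88, 97, 101, 96, 99, 99, 99] [100, 103, 101, 99, 99, 99, 98, 99, 100, 108, 130, 140, 135, 136, 141, 142, 145, 141, 141, 134, 134, 158]
180 [192, 191, 195, 194, 193, 188, 179, 159, 138, 114, 98, 89, 88, 90, 90, 91, 89, 93, 88, 92, 98, 116, 133] [140, 140, 141, 139, 140, 139, 127, 110, 104, 117, 136, 140, 129, 116, 118, 116, 116, 120, 118, 120, 131, 158]
205 [198, 197, 196, 197, 192, 181, 165, 151, 127, 105, 90, 89, 92, 89, 89, 90, 91, 93, 88, 98, 116, 135, 143] [119, 129, 141, 143, 143, 134, 124, 107, 109, 130, 136, 128, 116, 114, 116, 114, 114, 111, 117, 117, 128, 155]
230 [193, 192, 193, 191, 183, 169, 152, 131, 107, 89, 86, 86, 91, 92, 92, 91, 90, 89, 100, 119, 136, 145, 147] [148, 146, 145, 144, 140, 128, 107, 100, 115, 141, 146, 131, 119, 114, 115, 115, 118, 116, 117, 128, 153, 180]
255 [192, 192, 195, 190, 174, 159, 139, 115, 95, 88, 87, 87, 94, 91, 93, 93, 92, 95, 99, 119, 137, 146, 145] [146, 147, 146, 143, 140, 130, 108, 104, 119, 133, 130, 109, 107, 109, 111, 111, 114, 117, 117, 127, 149, 174]
280 [197, 198, 194, 183, 166, 149, 129, 107, 94, 86, 89, 89, 90, 91, 89, 90, 94, 100, 117, 134, 144, 146, 145] [145, 144, 144, 140, 132, 113, 103, 114, 136, 144, 127, 114, 110, 111, 112, 112, 114, 114, 123, 150, 177, 185]
[[148, 149, 145, 139, 120, 98, 86, 87, 85, 88, 86, 87, 89, 94, 114, 134, 150, 172, 186, 188, 188, 190, 194, 192], [143, 144, 144, 142, 137, 121, 97, 86, 89, 87, 88, 87, 87, 90, 95, 114, 135, 137, 147, 173, 184, 188, 186, 188]]
[[193, 191, 194, 195, 195, 195, 191, 179, 157, 140, 119, 108, 100, 100, 102, 100, 99, 100, 102, 101, 100, 100, 99, 114, 136, 142, 147, 144, 147, 145, 147, 147], [184, 185, 186, 189, 195, 198, 198, 197, 184, 160, 145, 127, 105, 100, 100, 102, 100, 99, 102, 99, 99, 102, 97, 100, 110, 125, 137, 145, 143, 141, 143, 143]]
```

>>> apply_moves(commands=[[0.0,-4.5,0,0,0,0,1],[0.0,-4.5,0,0,0,0,1],[0,-4.5,0,0,0,0,1],[0,-4.5,0,0,0,0,1],[0,-4.5,0,0,0,0,1]])

```text
t: 1.6
eef_pos: [0.3897, -0.1666, 0.2809]
ee_rot: [-0.0, 1.0, -0.018, -0.0]
contact_force: [0.3, -0.0, -0.3]
width: 1.0
grasp_force: 0.0
```

>>> apply_moves(commands=[[0.0,-4.5,0,0,0,0,1],[0.0,-4.5,0,0,0,0,1],[0,-4.5,0,0,0,0,1],[0,-4.5,0,0,0,0,1],[0,-4.5,0,0,0,0,1]])

```text
t: 2.1
eef_pos: [0.3976, 0.0581, 0.2813]
ee_rot: [0.0, 1.0, -0.018, 0.0]
contact_force: [0.6, 0.0, -0.2]
width: 1.0
grasp_force: 0.0
```

>>> apply_moves(commands=[[0.0,-4.5,0,0,0,0,1],[0.0,-4.5,0,0,0,0,1],[0,-4.5,0,0,0,0,1],[0,-4.5,0,0,0,0,1],[0,-4.0,0,0,0,0,1]])

```text
t: 2.6
eef_pos: [0.4051, 0.2784, 0.281]
ee_rot: [0.0, 1.0, -0.017, -0.0]
contact_force: [1.2, -1.1, 0.9]
width: 0.999
grasp_force: 0.0
```

Run:
```python
from h import *
for v,l,r in((180,289,376.2),(230,287.7,375.3),(280,286.8,374.3)):print(ray('top',l,v,.047).round(4),ray('top',r,v,.047).round(4),((ray('top',l,v,.047)+ray('top',r,v,.047))/2).round(4))
print('foot',ray('top',369.3,230,.004),ray('top',370.5,180,.004))
for u,a,b in((310,146.3,295.2),(350,147.2,296.7)):print(ray('top',u,a,.047).round(4),ray('top',u,b,.047).round(4))
for u,a,b in((310,161,282.2),(350,162.5,283.3)):print('floor',ray('top',u,a,.004).round(4),ray('top',u,b,.004).round(4))
print(env.get_state())
```

```text
[0.6829 0.0511 0.047 ] [ 0.6885 -0.1375  0.047 ] [ 0.6857 -0.0432  0.047 ]
[0.5746 0.0507 0.047 ] [ 0.5798 -0.1376  0.047 ] [ 0.5772 -0.0434  0.047 ]
[0.4677 0.0494 0.047 ] [ 0.4725 -0.1374  0.047 ] [ 0.4701 -0.044   0.047 ]
foot [ 0.5829988  -0.12983113  0.004     ] [ 0.69594942 -0.130375    0.004     ]
[0.7581 0.0078 0.047 ] [ 0.4367 -0.0008  0.047 ]
[ 0.7588 -0.0792  0.047 ] [ 0.4357 -0.0862  0.047 ]
floor [0.7351 0.0069 0.004 ] [ 4.634e-01 -4.000e-04  4.000e-03]
floor [ 0.7344 -0.0833  0.004 ] [ 0.4632 -0.0892  0.004 ]
{'t': 2.6, 'joints': array([ 3.60066771e-01, -4.98103837e-02,  1.74998082e+00,  8.37413702e-05,
        1.44172228e+00,  1.96509057e+00]), 'joint_vel': array([ 0.79269218,  0.54938771, -0.51433818, -0.0090373 , -0.03583651,
        0.78642277]), 'joint_efforts': array([ -2.23806582, -36.63972259, -33.49742889,   0.24447243,
         0.19582959,  -0.90948125]), 'eef_pos': array([0.40513656, 0.27842548, 0.28099361]), 'ee_rot': array([ 1.66548346e-05,  9.99853459e-01, -1.71182955e-02, -1.54780312e-04]), 'contact_force': array([ 1.17975878, -1.06257783,  0.87065048]), 'moment': array([ 0.03316332, -0.0624826 ,  0.03872459]), 'grasp_force': 0.0, 'width': 0.9989889625088253}
```

>>> apply_moves(commands=[[-1.0,-2.0,2,0,0,0,1],[-1.1,-1.9,2,0,0,0,1],[0,0,2,0,0,0,1],[0,0,2,0,0,0,1],[0,0,0,0,0,0,1]])

```text
t: 3.1
eef_pos: [0.3839, 0.3151, 0.1981]
ee_rot: [0.001, 1.0, -0.017, -0.003]
contact_force: [-0.1, -0.4, 0.4]
width: 0.998
grasp_force: 0.0
```

Run:
```python
from h import *
snap('scene','s1.png');s=env.get_state();print(s['eef_pos'],s['ee_rot'])
im=cv2.imread('pics/s1.png')[200:400,400:640];cv2.imwrite('pics/s1c.png',cv2.resize(im,None,fx=3,fy=3))
p=s['eef_pos'].copy();print(pix('scene',p)-[400,200])
```

```text
[0.38501181 0.31544675 0.19992083] [ 8.42166239e-04  9.99845090e-01 -1.75013474e-02 -1.67026596e-03]
[118.72211284  81.56493076]
```

View pics/s1c.png

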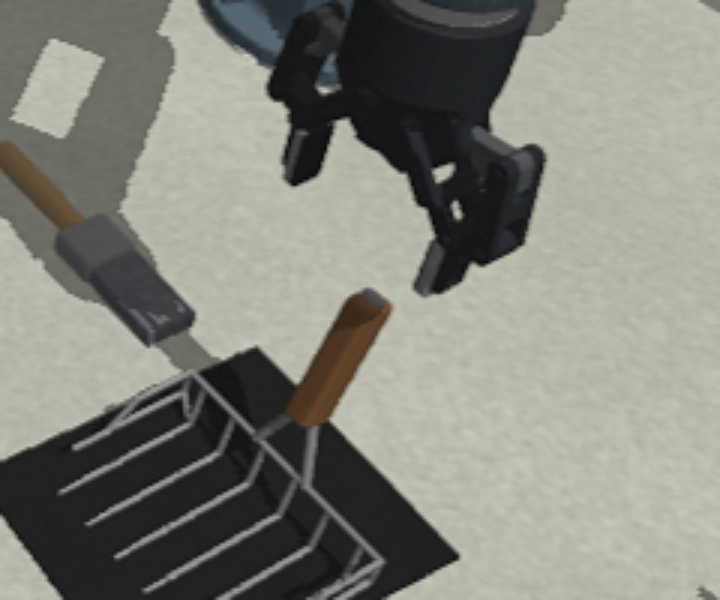

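The fingers straddle the grip, at about (300,150) and (435,260) in the crop, with the grip top at (375,300). I'll shift 1 cm to +y, descend and close.

>>> apply_moves(commands=[[0.0,-0.5,1,0,0,0,1],[0,-0.5,2,0,0,0,1],[0,0,3,0,0,0,1],[0,0,3,0,0,0,1],[0,0,1,0,0,0,1]])

```text
t: 3.65
eef_pos: [0.3854, 0.3253, 0.0991]
ee_rot: [0.001, 1.0, -0.018, -0.001]
contact_force: [-0.6, -0.4, -0.7]
width: 1.002
grasp_force: 0.0
```

>>> apply_moves(commands=[[0,0,0,0,0,0,0.4],[0,0,0,0,0,0,-0.2],[0,0,0,0,0,0,-1],[0,0,0,0,0,0,-1],[0,0,0,0,0,0,-1]], grip_force=100)

```text
t: 4.15
eef_pos: [0.3872, 0.3263, 0.1026]
ee_rot: [-0.0, 1.0, -0.018, 0.001]
contact_force: [0.9, -0.6, 3.1]
width: 0.197
grasp_force: 97.3
```

>>> apply_moves(commands=[[0,0,0,0,0,0,-1],[0,0,0,0,0,0,-1],[0,0,-1,0,0,0,-1],[0,0,-1,0,0,0,-1],[0,0,-1,0,0,0,-1]])

```text
t: 4.65
eef_pos: [0.3865, 0.3259, 0.1322]
ee_rot: [-0.0, 1.0, -0.018, 0.0]
contact_force: [-0.5, 0.1, -1.8]
width: 0.198
grasp_force: 97.5
```

Run:
```python
from h import *
snap('top','t2.png');snap('scene','s2.png');s=env.get_state();print(s)
a=cv2.imread('pics/t2.png')[220:350,100:230];b=cv2.imread('pics/s2.png')[230:430,400:600]
o=np.hstack([cv2.resize(a,(400,400),interpolation=2),cv2.resize(b,(400,400))]);cv2.imwrite('pics/c2.png',o)
```

```text
{'t': 4.75, 'joints': array([4.65428992e-01, 1.41467120e-01, 1.86575200e+00, 2.90604259e-05,
       1.13076259e+00, 2.07131867e+00]), 'joint_vel': array([-1.34216235e-04,  1.93265311e-02,  1.91943980e-02, -4.69623205e-05,
       -2.36838237e-02, -1.40905747e-04]), 'joint_efforts': array([ 1.30098481e-01, -3.93309867e+01, -3.15137064e+01, -2.77559267e-02,
        2.75775539e-01,  1.83678363e-03]), 'eef_pos': array([0.38774917, 0.32657018, 0.13335922]), 'ee_rot': array([-8.50144108e-04,  9.99844323e-01, -1.75519091e-02,  1.59284772e-03]), 'contact_force': array([ 0.15062023,  0.77409623, -2.04998934]), 'moment': array([0.05527702, 0.06429997, 0.03243801]), 'grasp_force': 97.68747568130493, 'width': 0.19611359102961087}
```

View pics/c2.png

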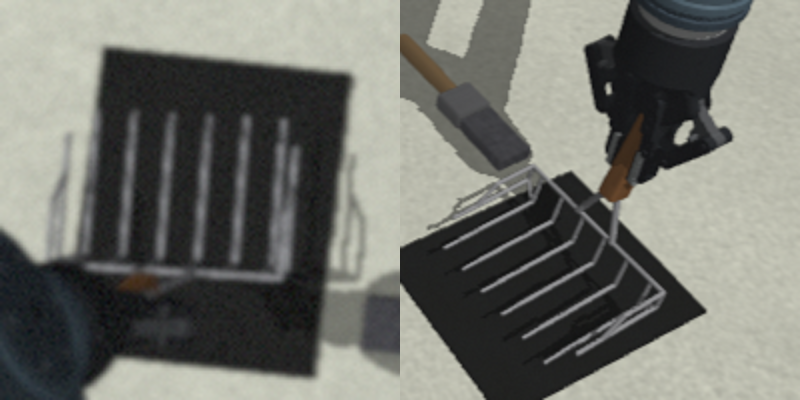

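Run:
```python
from h import *
k=130/400
P=[(100+x*k,220+y*k) for x,y in[(97,113),(283,120),(275,265),(87,262)]]
for z in(.006,.037,.04):
    w=np.array([ray('top',*p,z) for p in P]);d=w[0]+w[1]-w[2]-w[3];e=w[0]+w[3]-w[1]-w[2]
    print(z,w.mean(0).round(4),'yaw',np.arctan2(d[1],d[0]).round(4),np.arctan2(-e[0],e[1]).round(4),'W',np.linalg.norm(e)/2,'L',np.linalg.norm(d)/2)
```

```text
0.006 [0.4562 0.3286 0.006 ] yaw -0.0147 -0.0013 W 0.1329333233846117 L 0.10474131718269303
0.037 [0.457  0.3199 0.037 ] yaw -0.0147 -0.0013 W 0.12932350154844333 L 0.10189705297347604
0.04 [0.4571 0.319  0.04  ] yaw -0.0147 -0.0013 W 0.12897416395139488 L 0.10162180159839046
```

>>> apply_moves(commands=[[0,0,-2,0,0,0,-1],[0,0,-3,0,0,0,-1],[0,0,-2,0,0,-0.02,-1],[0,1.5,0,0,0,-0.018,-1],[0,3,0,0,0,0,-1]])

```text
t: 5.25
eef_pos: [0.3868, 0.2817, 0.2023]
ee_rot: [-0.001, 1.0, 0.003, 0.001]
contact_force: [-0.4, -0.6, -3.0]
width: 0.197
grasp_force: 98.0
```

>>> apply_moves(commands=[[0.8,4,0,0,0,0,-1],[0.8,4,0,0,0,0,-1],[0.8,4,0,0,0,0,-1],[0.8,4,0,0,0,0,-1],[0.8,4,0,0,0,0,-1]])

```text
t: 5.75
eef_pos: [0.4269, 0.0795, 0.2014]
ee_rot: [0.0, 1.0, 0.002, 0.0]
contact_force: [0.4, -0.2, -1.9]
width: 0.2
grasp_force: 98.0
```

>>> apply_moves(commands=[[0.8,4,0,0,0,0,-1],[0.8,4,0,0,0,0,-1],[0.6,3,0,0,0,0,-1],[0,1.5,0,0,0,0,-1],[0,0,0,0,0,0,-1]])

```text
t: 6.25
eef_pos: [0.4493, -0.0459, 0.2012]
ee_rot: [0.0, 1.0, -0.0, -0.0]
contact_force: [-0.0, 1.4, -1.9]
width: 0.195
grasp_force: 98.1
```

>>> apply_moves(commands=[[0,0,0,0,0,0,-1],[0,0,0,0,0,0,-1],[0,0,0,0,0,0,-1],[0,0,0,0,0,0,-1],[0,0,0,0,0,0,-1]])

```text
t: 6.75
eef_pos: [0.4493, -0.0434, 0.2014]
ee_rot: [-0.0, 1.0, 0.002, 0.0]
contact_force: [0.5, 0.1, -2.2]
width: 0.197
grasp_force: 98.1
```

Run:
```python
from h import *
snap('top','t3.png');s=env.get_state();print(s['eef_pos'],s['ee_rot'],s['contact_force'])
a=cv2.imread('pics/t3.png')[140:310,270:390];cv2.imwrite('pics/c3.png',cv2.resize(a,(424,600),interpolation=2))
```

```text
[ 0.44932129 -0.04350516  0.20133004] [2.14133074e-07 9.99998423e-01 1.77575251e-03 3.06940901e-05] [-0.37508637 -0.10639009 -2.35785042]
```

View pics/c3.png

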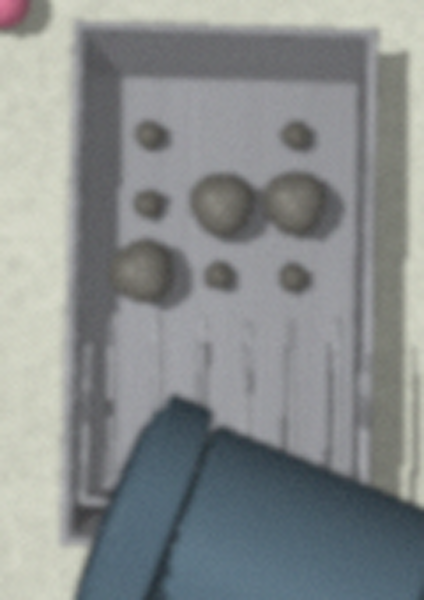

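The crop shows the scoop over the empty near end of the vat, its wire tips at about y=320, clear of the nearest pebble at (145,270) and gravel at (220,275). It is centred to within about 2 mm. I'll shift 2 mm to +y and lower it.

>>> apply_moves(commands=[[0,-0.2,2,0,0,0,-1],[0,0,2,0,0,0,-1],[0,0,2,0,0,0,-1],[0,0,2,0,0,0,-1],[0,0,1,0,0,0,-1]])

```text
t: 7.3
eef_pos: [0.4483, -0.0414, 0.1097]
ee_rot: [-0.0, 1.0, 0.002, -0.001]
contact_force: [-0.8, 0.6, -1.7]
width: 0.196
grasp_force: 98.2
```

>>> apply_moves(commands=[[0,0,0,0,0,0,-1],[0,0,0.3,0,0,0,-1],[0,0,0.3,0,0,0,-1],[0,0,0.2,0,0,0,-1],[0,0,0,0,0,0,-1]])

```text
t: 7.8
eef_pos: [0.4494, -0.042, 0.1035]
ee_rot: [0.0, 1.0, 0.001, 0.0]
contact_force: [0.1, 0.0, -2.3]
width: 0.192
grasp_force: 98.2
```

>>> apply_moves(commands=[[0,0,0.1,0,0,0,-1],[0,0,0.1,0,0,0,-1],[0,0,0,0,0,0,-1],[0,0,0,0,0,0,-1],[0,0,0,0,0,0,-1]])

```text
t: 8.3
eef_pos: [0.4496, -0.0421, 0.1026]
ee_rot: [0.0, 1.0, 0.002, 0.0]
contact_force: [-6.3, 0.5, 11.7]
width: 0.195
grasp_force: 100.1
```

>>> apply_moves(commands=[[0,0,0.1,0,0,0,-1],[0,0,0,0,0,0,-1],[0,0,0,0,0,0,-1],[0,0,0,0,0,0,-1],[0,0,0,0,0,0,-1]])

```text
t: 8.8
eef_pos: [0.4495, -0.0421, 0.1026]
ee_rot: [0.0, 1.0, 0.002, 0.0]
contact_force: [-11.1, 0.3, 21.0]
width: 0.2
grasp_force: 101.6
```

>>> apply_moves(commands=[[0,0,-0.15,0,0,0,-1],[0,0,0,0,0,0,-1],[0.5,0,0,0,0,0,-1],[0.7,0,0,0,0,0,-1],[0.7,0,0,0,0,0,-1]])

```text
t: 9.3
eef_pos: [0.468, -0.0421, 0.1027]
ee_rot: [0.0, 1.0, 0.002, -0.001]
contact_force: [-9.8, 0.3, 13.2]
width: 0.192
grasp_force: 100.1
```

>>> apply_moves(commands=[[0.7,0,0,0,0,0,-1],[0.7,0,0,0,0,0,-1],[0.7,0,0,0,0,0,-1],[0.7,0,0,0,0,0,-1],[0.7,0,0,0,0,0,-1]])

```text
t: 9.8
eef_pos: [0.5031, -0.0419, 0.1027]
ee_rot: [0.0, 1.0, 0.002, -0.001]
contact_force: [-9.2, -0.2, 12.4]
width: 0.197
grasp_force: 100.2
```

>>> apply_moves(commands=[[0.7,0,0,0,0,0,-1],[0.7,0,0,0,0,0,-1],[0.7,0,0,0,0,0,-1],[0.7,0,0,0,0,0,-1],[0.7,0,0,0,0,0,-1]])

```text
t: 10.3
eef_pos: [0.5379, -0.0418, 0.1027]
ee_rot: [0.0, 1.0, 0.002, -0.001]
contact_force: [-8.8, -0.5, 11.6]
width: 0.197
grasp_force: 100.0
```

>>> apply_moves(commands=[[0.7,0,0,0,0,0,-1],[0.7,0,0,0,0,0,-1],[0.7,0,0,0,0,0,-1],[0.7,0,0,0,0,0,-1],[0.5,0,0,0,0,0,-1]])

```text
t: 10.8
eef_pos: [0.571, -0.0417, 0.1027]
ee_rot: [0.0, 1.0, 0.002, -0.001]
contact_force: [-11.0, -0.7, 14.2]
width: 0.198
grasp_force: 99.9
```

Run:
```python
from h import *
snap('top','t4.png');snap('scene','s4.png');s=env.get_state();print(s['eef_pos'],s['contact_force'],s['moment'])
a=cv2.imread('pics/t4.png')[140:310,275:390];b=cv2.imread('pics/s4.png')[200:345,190:400]
o=np.zeros((540,800,3),np.uint8);o[:532,:360]=cv2.resize(a,(360,532),interpolation=2);o[:304,360:800]=cv2.resize(b,(440,304),interpolation=2);cv2.imwrite('pics/c4.png',o)
```

```text
[ 0.5717463  -0.04175541  0.1026683 ] [-4.2713172   0.25622598  8.53532151] [0.19945843 0.48055042 0.14896796]
```

View pics/c4.png

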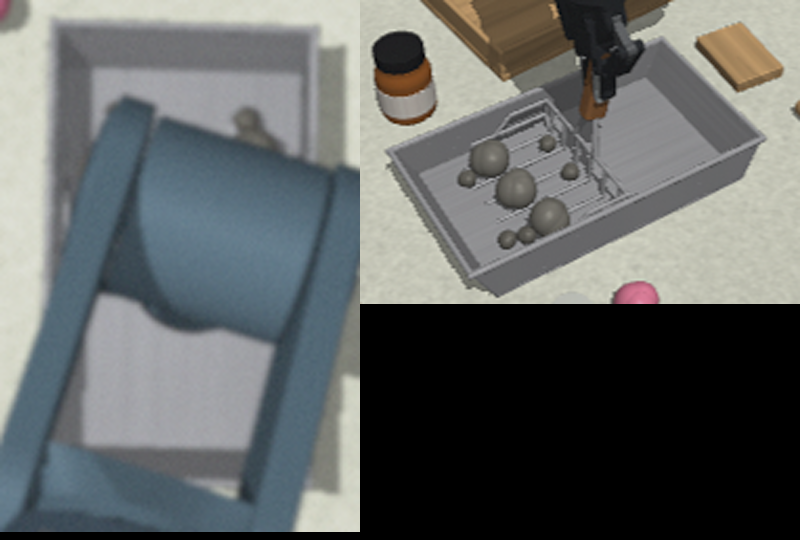

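The pebbles lie on the wires, at (490,158), (515,188) and (548,217) in the scene crop. Three bits of gravel are ahead of the tips and two between the wires. I'll push on 15 mm, then tilt the mouth up.

>>> apply_moves(commands=[[0.5,0,0,0,0,0,-1],[0.5,0,0,0,0,0,-1],[0.5,0,0,0,0,0,-1],[0,0,0,0,0,0,-1],[0,0,0,0,0,0,-1]])

```text
t: 11.4
eef_pos: [0.5867, -0.0417, 0.1027]
ee_rot: [0.0, 1.0, 0.002, 0.0]
contact_force: [-4.0, 0.5, 8.5]
width: 0.199
grasp_force: 99.4
```

>>> apply_moves(commands=[[-0.5,0,0,0,0.05,0,-1],[-0.5,0,0,0,0.05,0,-1],[-0.5,0,0,0,0.05,0,-1],[-0.5,0,0,0,0.05,0,-1],[-0.5,0,0,0,0.05,0,-1]])

```text
t: 11.9
eef_pos: [0.5604, -0.0413, 0.0982]
ee_rot: [-0.0, 0.992, 0.001, 0.125]
contact_force: [0.1, 0.2, -4.5]
width: 0.199
grasp_force: 98.0
```

Run:
```python
from h import *
snap('scene','s5.png');s=env.get_state();print(s['eef_pos'],s['ee_rot'],s['contact_force'],s['moment'])
b=cv2.imread('pics/s5.png')[170:350,190:410];cv2.imwrite('pics/c5.png',cv2.resize(b,(733,600),interpolation=2))
```

```text
[ 0.55816853 -0.04063171  0.09690995] [-8.88783629e-04  9.92280559e-01  1.54478187e-03  1.24000467e-01] [-1.32584716  2.967519   -6.76545388] [0.41065012 1.03327926 0.19729112]
```

View pics/c5.png

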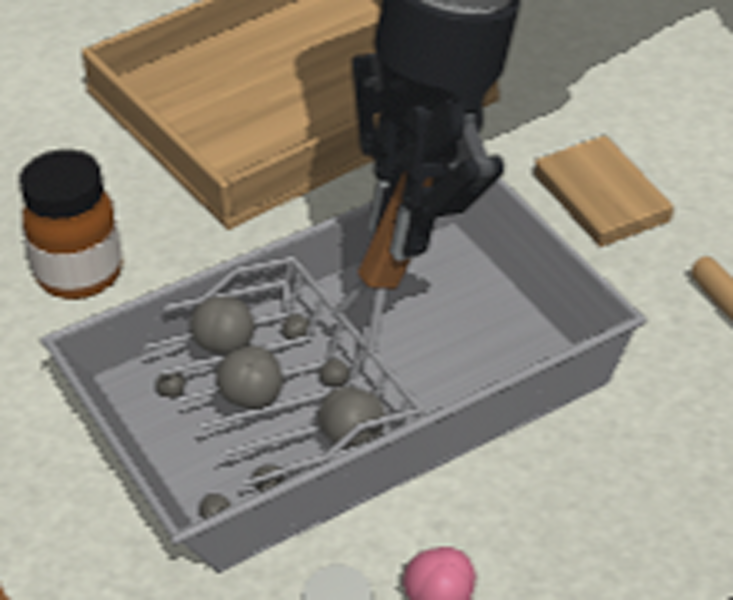

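The tilt is working: the left pebble, at (350,415), has rolled back to the rear, and two bits of gravel, at (295,325) and (335,372), lie between the wires. I'll tilt a bit more and lift slowly.

>>> apply_moves(commands=[[-0.4,0,-0.2,0,0.05,0,-1],[-0.4,0,-0.2,0,0.05,0,-1],[0,0,0,0,0,0,-1],[0.17,0,-0.47,0,0,0,-1],[0.17,0,-0.47,0,0,0,-1]])

```text
t: 12.45
eef_pos: [0.5533, -0.0418, 0.1115]
ee_rot: [-0.0, 0.985, 0.001, 0.174]
contact_force: [0.1, 0.6, -3.6]
width: 0.196
grasp_force: 98.2
```

>>> apply_moves(commands=[[0.17,0,-0.47,0,0,0,-1],[0.17,0,-0.47,0,0,0,-1],[0.17,0,-0.47,0,0,0,-1],[0,0,0,0,0,0,-1],[0,0,0,0,0,0,-1]])

```text
t: 12.95
eef_pos: [0.5527, -0.0416, 0.1262]
ee_rot: [-0.0, 0.985, 0.001, 0.174]
contact_force: [0.6, 0.0, -4.5]
width: 0.197
grasp_force: 98.2
```

Run:
```python
from h import *
snap('scene','s6.png');s=env.get_state();print(s['eef_pos'],s['ee_rot'],s['contact_force'],s['moment'])
b=cv2.imread('pics/s6.png')[170:350,190:410];cv2.imwrite('pics/c6.png',cv2.resize(b,(733,600),interpolation=2))
```

```text
[ 0.55250687 -0.04155763  0.12586921] [-2.84032277e-04  9.84746623e-01  1.40379171e-03  1.73988610e-01] [ 0.34335372  0.19681022 -4.58943275] [-0.00266292  0.63324281  0.01806591]
```

View pics/c6.png

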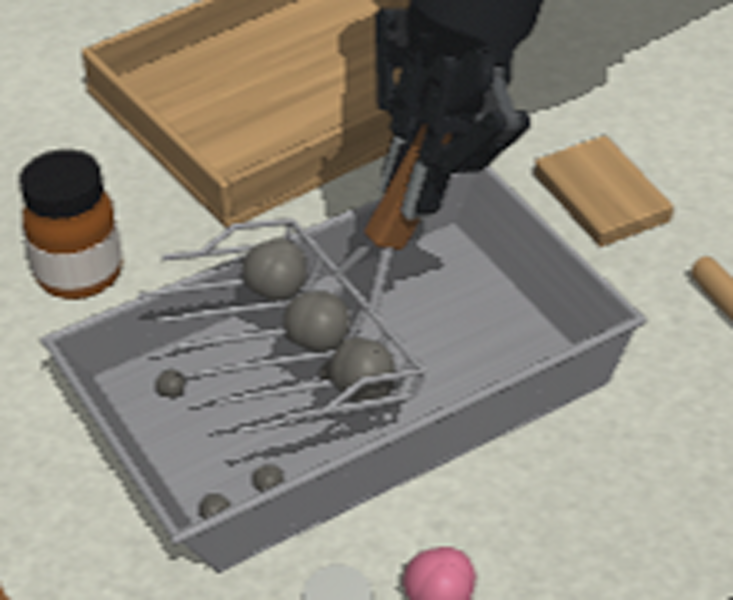

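All three pebbles, at (275,268), (317,320) and (362,368), sit at the back of the scoop and three bits of gravel are visible on the floor. The other two are hidden behind the scoop. I'll shake gently, then count gravel numerically.

>>> apply_moves(commands=[[0,0.6,0,0,0,0,-1],[0,-0.6,0,0,0,0,-1],[0,-0.6,0,0,0,0,-1],[0,0.6,0,0,0,0,-1],[0,0,-0.5,0,0,0,-1]])

```text
t: 13.5
eef_pos: [0.5506, -0.0417, 0.1302]
ee_rot: [-0.0, 0.985, 0.002, 0.174]
contact_force: [-0.2, 0.6, -4.1]
width: 0.198
grasp_force: 98.5
```

>>> apply_moves(commands=[[0,0.6,0.5,0,0,0,-1],[0,-0.6,-0.5,0,0,0,-1],[0.5,-0.6,0.5,0,0,0,-1],[-0.5,0.6,-0.4,0,0,0,-1],[0,0,0.4,0,0,0,-1]])

```text
t: 14.0
eef_pos: [0.5527, -0.0418, 0.1262]
ee_rot: [-0.0, 0.985, 0.002, 0.174]
contact_force: [-0.2, 0.5, -3.5]
width: 0.195
grasp_force: 98.7
```

>>> apply_moves(commands=[[0,0,-0.5,0,0,0,-1],[0.3,0,-0.9,0,0,0,-1],[0.3,0,-0.9,0,0,0,-1],[0.3,0,-0.9,0,0,0,-1],[0.3,0,-0.9,0,0,0,-1]])

```text
t: 14.5
eef_pos: [0.5502, -0.0417, 0.1701]
ee_rot: [-0.0, 0.985, 0.001, 0.175]
contact_force: [0.1, 0.2, -3.2]
width: 0.196
grasp_force: 98.7
```

>>> apply_moves(commands=[[0.3,0,-0.9,0,0,0,-1],[0.3,0,-0.9,0,0,0,-1],[0,0,0,0,0,0,-1],[0,0,0,0,0,0,-1],[0,0,0,0,0,0,-1]])

```text
t: 15.0
eef_pos: [0.5489, -0.0415, 0.1869]
ee_rot: [-0.0, 0.985, 0.001, 0.174]
contact_force: [-0.1, -1.0, -3.5]
width: 0.194
grasp_force: 98.7
```

```bash
cat > st.py <<'E'
import sys;from h import *
# stone-coloured blobs: greyish-brown (R>B) low sat, dark
def stones(f,roi):
    im=cv2.imread('pics/'+f).astype(int);b,g,r=im[...,0],im[...,1],im[...,2]
    m=((r-b>=6)&(r-b<45)&(r<140)&(abs(r-g)<16)).astype(np.uint8)*255
    x0,y0,x1,y1=roi;k=np.zeros_like(m);k[y0:y1,x0:x1]=m[y0:y1,x0:x1]
    k=cv2.morphologyEx(k,cv2.MORPH_OPEN,np.ones((3,3),np.uint8))
    n,l,st,c=cv2.connectedComponentsWithStats(k)
    return [(c[i].round(1).tolist(),int(st[i,4]),st[i,:4].tolist()) for i in range(1,n) if st[i,4]>15]
if __name__=='__main__':
    tag=sys.argv[1];snap('scene','s%s.png'%tag);snap('top','t%s.png'%tag)
    s=env.get_state();print(s['eef_pos'].round(4),s['ee_rot'].round(3),s['contact_force'].round(1),s['t'])
    for x in stones('s%s.png'%tag,(195,215,390,345)):print('S',x)
    for x in stones('t%s.png'%tag,(290,145,378,298)):print('T',x)
E
python3 -c "
from st import *
for x in stones('s6.png',(195,215,390,345)):print('S6',x)
for x in stones('t0.png',(290,145,378,298)):print('T0',x)"
python3 st.py 7
```

```text
S6 ([294.5, 224.8], 223, [287, 215, 17, 20])
S6 ([272.4, 249.6], 228, [264, 242, 17, 16])
S6 ([200.6, 248.6], 40, [198, 244, 6, 10])
S6 ([290.4, 270.7], 416, [276, 258, 32, 27])
S6 ([240.9, 284.4], 41, [238, 281, 7, 7])
S6 ([223.0, 307.5], 18, [221, 305, 5, 6])
S6 ([269.9, 312.6], 39, [267, 310, 7, 6])
S6 ([253.8, 321.0], 31, [251, 319, 7, 5])
S6 ([234.2, 324.4], 20, [232, 322, 5, 6])
T0 ([331.4, 197.7], 134, [325, 191, 13, 15])
T0 ([352.7, 196.4], 129, [346, 190, 14, 13])
T0 ([309.5, 216.5], 124, [303, 210, 13, 14])
T0 ([352.4, 218.1], 19, [351, 216, 4, 5])
[ 0.5489 -0.0415  0.1868] [-0.     0.985  0.001  0.173] [-0.3 -0.1 -2.8] 15.1
S ([291.2, 217.1], 62, [286, 215, 12, 6])
S ([272.2, 226.3], 240, [264, 218, 18, 17])
S ([311.5, 222.1], 42, [308, 218, 8, 9])
S ([299.4, 226.5], 61, [295, 221, 9, 11])
S ([290.4, 246.6], 433, [276, 234, 33, 27])
S ([224.0, 244.5], 18, [223, 242, 3, 6])
S ([201.0, 248.7], 47, [198, 244, 7, 10])
S ([240.9, 284.6], 45, [238, 281, 7, 8])
S ([269.9, 312.6], 39, [267, 310, 7, 6])
S ([253.4, 320.9], 27, [251, 319, 6, 5])
S ([234.0, 324.0], 23, [232, 321, 5, 7])
T ([306.5, 166.5], 16, [305, 165, 4, 4])
T ([307.5, 183.0], 20, [306, 181, 4, 5])
T ([332.6, 209.0], 192, [325, 202, 16, 16])
T ([359.1, 209.8], 206, [352, 202, 15, 17])
T ([306.3, 209.6], 144, [300, 204, 15, 12])
```

>>> apply_moves(commands=[[-1.0,0,-0.4,0,0,0,-1],[-1.5,0,-0.6,0,0,0,-1],[-1.5,0,-0.6,0,0,0,-1],[-1.5,0,-0.6,0,0,0,-1],[-1.5,0,-0.6,0,0,0,-1]])

```text
t: 15.6
eef_pos: [0.4725, -0.0416, 0.1893]
ee_rot: [-0.0, 0.985, 0.001, 0.174]
contact_force: [0.3, 0.1, -2.6]
width: 0.197
grasp_force: 98.7
```

>>> apply_moves(commands=[[-0.5,0,-0.2,0,0,0,-1],[0,0,0,0,0,0,-1],[0,0,0,0,0,0,-1],[0,0,0,0,0,0,-1],[0,0,0,0,0,0,-1]])

```text
t: 16.1
eef_pos: [0.469, -0.0419, 0.19]
ee_rot: [-0.0, 0.985, 0.001, 0.174]
contact_force: [0.3, 0.1, -3.8]
width: 0.2
grasp_force: 98.7
```

```bash
python3 st.py 8
python3 - <<'E'
from h import *
for p in[(278.5,267.5),(290.5,281.6),(241,284.5),(270,312.6),(254,321)]:w=ray('scene',*p,.012);print(p,w.round(3),pix('top',w).round(1))
g=cv2.cvtColor(cv2.imread('pics/s8.png'),cv2.COLOR_BGR2GRAY)
for v in range(255,300,3):print(v,g[v,262:310:2].tolist())
E
```

```text
[ 0.4688 -0.0418  0.1899] [-0.     0.985  0.001  0.174] [-1.  -0.2 -3.6] 16.2
S ([308.0, 216.8], 49, [303, 215, 11, 5])
S ([325.7, 229.6], 410, [311, 215, 33, 30])
S ([223.7, 244.3], 26, [222, 241, 4, 8])
S ([201.5, 249.3], 58, [198, 244, 8, 11])
S ([278.8, 267.9], 42, [276, 265, 7, 7])
S ([290.0, 281.2], 41, [287, 278, 7, 7])
S ([240.9, 284.6], 45, [238, 281, 7, 8])
S ([220.6, 303.6], 25, [218, 300, 6, 8])
S ([270.0, 312.5], 38, [267, 310, 7, 6])
S ([253.5, 321.0], 28, [251, 319, 6, 5])
S ([234.4, 324.5], 35, [231, 320, 8, 10])
T ([307.5, 183.0], 20, [306, 181, 4, 5])
T ([332.2, 249.4], 201, [324, 241, 17, 17])
T ([306.7, 249.2], 177, [299, 243, 17, 14])
T ([358.9, 249.6], 211, [351, 242, 17, 16])
(278.5, 267.5) [ 0.609 -0.09   0.012] [352.1 217.8]
(290.5, 281.6) [ 0.607 -0.04   0.012] [329.6 217.6]
(241, 284.5) [ 0.698 -0.088  0.012] [352.  177.9]
(270, 312.6) [0.683 0.012 0.012] [307.3 183.3]
(254, 321) [0.719 0.014 0.012] [306.7 167.3]
255 [100, 99, 100, 100, 100, 102, 102, 103, 68, 86, 71, 80, 114, 136, 138, 141, 139, 139, 138, 137, 107, 74, 77, 160]
258 [100, 99, 100, 100, 81, 
[... 984 characters left out ...]
8, 137, 139, 137, 141, 59, 84, 103, 93, 84, 139, 139, 142, 143, 138, 138, 140]
285 [137, 135, 135, 136, 137, 135, 138, 137, 138, 136, 136, 141, 112, 58, 48, 51, 143, 140, 137, 138, 142, 140, 139, 139]
288 [136, 135, 136, 137, 137, 137, 135, 136, 140, 141, 138, 137, 139, 142, 140, 137, 140, 142, 138, 138, 139, 142, 141, 139]
291 [137, 137, 137, 136, 136, 141, 139, 137, 137, 140, 140, 137, 137, 141, 142, 137, 135, 138, 142, 140, 138, 139, 138, 137]
294 [136, 138, 139, 138, 137, 137, 139, 138, 136, 139, 142, 140, 136, 136, 137, 139, 138, 137, 139, 136, 136, 141, 140, 139]
297 [137, 137, 138, 139, 138, 136, 139, 143, 138, 135, 135, 138, 139, 137, 138, 138, 135, 137, 139, 139, 137, 140, 139, 140]
```

All five bits of gravel are on the vat floor, at scene pixels (279,268), (290,281), (241,285), (270,312) and (254,321), and all three pebbles are in the scoop. Now I'll carry it to the tray.

>>> apply_moves(commands=[[-0.42,1,-0.15,0,0,0,-1],[-0.83,2,-0.3,0,0,0,-1],[-1.08,2.6,-0.4,0,0,0,-1],[-1.08,2.6,-0.4,0,0,0,-1],[-1.08,2.6,-0.4,0,0,0,-1]])

```text
t: 16.7
eef_pos: [0.4207, -0.151, 0.1903]
ee_rot: [0.0, 0.985, 0.002, 0.174]
contact_force: [0.8, 0.0, -3.5]
width: 0.195
grasp_force: 98.7
```

>>> apply_moves(commands=[[-1.08,2.6,-0.4,0,0,0,-1],[-1.08,2.6,-0.4,0,0,0,-1],[-1.08,2.6,-0.4,0,0,0,-1],[-1.08,2.6,-0.4,0,0,0,-1],[-1.08,2.6,-0.4,0,0,0,-1]])

```text
t: 17.2
eef_pos: [0.3633, -0.2817, 0.1906]
ee_rot: [0.0, 0.985, 0.001, 0.174]
contact_force: [0.4, -0.0, -3.0]
width: 0.198
grasp_force: 98.7
```

>>> apply_moves(commands=[[-1.08,2.6,-0.4,0,0,0,-1],[-0.67,1.6,-0.24,0,0,0,-1],[-0.37,0.9,-0.14,0.01,0,-0.03,-1],[0,0,0,0.013,0,-0.033,-1],[0,0,0,0,0,0,-1]])

```text
t: 17.7
eef_pos: [0.3412, -0.3322, 0.1904]
ee_rot: [-0.006, 0.984, 0.034, 0.174]
contact_force: [0.8, 0.6, -3.1]
width: 0.193
grasp_force: 98.7
```

```bash
cat > pl.py <<'E'
from h import *
from scipy.spatial.transform import Rotation as Ro
def frame(psi,th):
    return Ro.from_euler('z',psi)*Ro.from_euler('y',-th)*Ro.from_euler('x',np.pi)
def to(pos,psi,th):
    s=env.get_state();q=s['ee_rot'];R=Ro.from_quat([q[1],q[2],q[3],q[0]])
    print('now',s['eef_pos'].round(4),'t',s['t'],'F',s['contact_force'].round(1))
    print('shift cm',(R.inv().apply(np.array(pos)-s['eef_pos'])*100).round(2),'rot',(R.inv()*frame(psi,th)).as_rotvec().round(3))
def tcp(tip,psi,th):
    return np.array(tip)-frame(psi,th).apply([.1275,0,.096])
E
python3 - <<'E'
from pl import *
T=(.493,-.320,.065);to(tcp(T,.07,.35),.07,.35);print(tcp(T,.07,.35))
snap('scene','s9.png');snap('top','t9.png')
import st
for x in st.stones('s9.png',(195,130,390,345)):print('S',x)
E
```

```text
now [ 0.3412 -0.3322  0.1904] t 17.7 F [ 0.8  0.6 -3.1]
shift cm [-2.74 -0.16  7.4 ] rot [ 0.001  0.    -0.001]
[ 0.34068572 -0.33067945  0.11146031]
S ([302.3, 140.9], 366, [284, 130, 38, 24])
S ([313.1, 133.0], 45, [310, 130, 7, 8])
S ([369.8, 153.0], 1821, [318, 130, 72, 72])
S ([286.6, 160.4], 23, [284, 159, 6, 4])
S ([300.9, 166.2], 43, [297, 163, 9, 7])
S ([311.4, 173.6], 35, [309, 171, 6, 7])
S ([223.8, 244.2], 27, [222, 241, 4, 8])
S ([201.5, 249.3], 59, [198, 244, 8, 11])
S ([278.9, 268.0], 41, [276, 265, 7, 7])
S ([290.0, 281.2], 42, [287, 278, 7, 7])
S ([240.7, 284.6], 48, [237, 281, 8, 8])
S ([220.6, 303.6], 25, [218, 300, 6, 8])
S ([270.1, 312.5], 37, [267, 310, 7, 6])
S ([253.8, 320.9], 30, [251, 319, 7, 5])
S ([234.2, 324.4], 20, [232, 322, 5, 6])
```

>>> apply_moves(commands=[[-0.4,-0.03,1.1,0,0,0,-1],[-0.65,-0.03,1.75,0,0,0,-1],[-0.65,-0.03,1.75,0,0,0,-1],[-0.6,-0.03,1.6,0,0,0,-1],[-0.4,-0.03,1.1,0,0,0,-1]])

```text
t: 18.3
eef_pos: [0.3407, -0.3285, 0.1107]
ee_rot: [-0.007, 0.984, 0.034, 0.174]
contact_force: [0.4, 0.2, -3.8]
width: 0.199
grasp_force: 98.8
```

>>> apply_moves(commands=[[0,0,0,0,0,0,-1],[0.4,0,-0.03,0,-0.05,0,-1],[0.4,0,-0.03,0,-0.05,0,-1],[0.4,0,-0.03,0,-0.05,0,-1],[0.4,0,-0.03,0,-0.05,0,-1]])

```text
t: 18.8
eef_pos: [0.3566, -0.3292, 0.1192]
ee_rot: [-0.002, 0.997, 0.035, 0.074]
contact_force: [0.0, 0.0, -3.8]
width: 0.196
grasp_force: 98.7
```

>>> apply_moves(commands=[[0.4,0,-0.03,0,-0.05,0,-1],[0.4,0,-0.03,0,-0.05,0,-1],[0.4,0,-0.03,0,-0.05,0,-1],[0,0,0,0,0,0,-1],[0,0,0,0,0,0,-1]])

```text
t: 19.3
eef_pos: [0.3683, -0.3277, 0.1204]
ee_rot: [0.0, 0.999, 0.035, 0.001]
contact_force: [-0.0, -0.9, -4.4]
width: 0.197
grasp_force: 98.7
```

Run:
```python
from pl import *
to(tcp((.493,-.320,.022),.07,0),.07,0)
```

```text
now [ 0.3683 -0.3277  0.1204] t 19.3 F [-0.  -0.9 -4.4]
shift cm [-0.26  0.1   0.24] rot [ 0.    -0.002  0.001]
```

>>> apply_moves(commands=[[-0.2,0,0.2,0,0,0,-1],[0.4,0,-0.5,0,-0.04,0,-1],[0.4,0,-0.5,0,-0.04,0,-1],[0.4,0,-0.5,0,-0.04,0,-1],[0.4,0,-0.5,0,-0.04,0,-1]])

```text
t: 19.8
eef_pos: [0.3823, -0.327, 0.1373]
ee_rot: [0.003, 0.996, 0.034, -0.08]
contact_force: [-0.9, -0.3, -3.8]
width: 0.201
grasp_force: 98.7
```

>>> apply_moves(commands=[[0,0,0,0,0,0,-1],[0.4,0,-0.5,0,-0.04,0,-1],[0.4,0,-0.5,0,-0.04,0,-1],[0.4,0,-0.5,0,-0.04,0,-1],[0.4,0,-0.5,0,-0.04,0,-1]])

```text
t: 20.3
eef_pos: [0.4022, -0.3255, 0.1531]
ee_rot: [0.005, 0.987, 0.034, -0.159]
contact_force: [-0.5, 1.0, -3.5]
width: 0.197
grasp_force: 98.8
```

>>> apply_moves(commands=[[0.4,0,-0.5,0,-0.04,0,-1],[0.4,0,-0.5,0,-0.04,0,-1],[0.4,0,-0.5,0,-0.04,0,-1],[0.4,0,-0.5,0,-0.04,0,-1],[0,0,0,0,0,0,-1]])

```text
t: 20.8
eef_pos: [0.4254, -0.324, 0.1653]
ee_rot: [0.008, 0.971, 0.034, -0.237]
contact_force: [-0.3, 0.4, -2.3]
width: 0.195
grasp_force: 99.0
```

Run:
```python
from pl import *
import st
to(tcp((.493,-.320,.022),.07,-.5),.07,-.5)
snap('scene','sa.png');snap('top','ta.png')
for x in st.stones('sa.png',(200,140,350,240)):print('S',x, ray('scene',*x[0],.027).round(3))
for x in st.stones('ta.png',(400,200,520,340)):print('T',x, ray('top',*x[0],.027).round(3))
```

```text
now [ 0.4254 -0.324   0.1653] t 20.8 F [-0.3  0.4 -2.3]
shift cm [ 0.07  0.07 -0.26] rot [-0.001 -0.022  0.001]
S ([234.2, 157.1], 1773, [200, 141, 85, 33]) [ 0.514 -0.51   0.027]
S ([290.0, 142.7], 34, [287, 140, 7, 7]) [ 0.353 -0.491  0.027]
S ([330.3, 155.1], 1319, [302, 140, 48, 42]) [ 0.293 -0.378  0.027]
S ([286.1, 154.8], 71, [280, 149, 13, 12]) [ 0.392 -0.444  0.027]
S ([271.9, 165.5], 68, [267, 161, 12, 10]) [ 0.448 -0.419  0.027]
S ([281.8, 165.0], 53, [277, 160, 10, 10]) [ 0.425 -0.407  0.027]
S ([248.4, 205.6], 373, [233, 191, 31, 30]) [ 0.575 -0.299  0.027]
T ([446.4, 234.4], 696, [422, 224, 52, 21]) [ 0.576 -0.297  0.027]
```

>>> apply_moves(commands=[[-0.46,0,-0.89,0,0,0,-1],[-0.92,0,-1.78,0,0,0,-1],[-0.92,0,-1.78,0,0,0,-1],[-0.92,0,-1.78,0,0,0,-1],[-0.92,0,-1.78,0,0,0,-1]])

```text
t: 21.4
eef_pos: [0.4247, -0.324, 0.2578]
ee_rot: [0.008, 0.971, 0.034, -0.237]
contact_force: [0.6, -0.2, -2.2]
width: 0.201
grasp_force: 99.0
```

>>> apply_moves(commands=[[-0.5,0,-0.89,0,0.12,0,-1],[-0.5,0,0,0,0.12,0,-1],[-0.5,0,0,0,0.12,0,-1],[-0.5,0,0,0,0.12,0,-1],[0,0,0,0,0,0,-1]])

```text
t: 21.9
eef_pos: [0.4078, -0.3252, 0.2712]
ee_rot: [0.001, 0.999, 0.033, 0.001]
contact_force: [-0.3, 0.1, -2.1]
width: 0.196
grasp_force: 99.0
```

Run:
```python
from pl import *
import st
to((.386,.10,.24),-.036,0)
snap('scene','sb.png');snap('top','tb.png')
for x in st.stones('tb.png',(400,200,520,340)):print('T',x, ray('top',*x[0],.027).round(3))
a=cv2.imread('pics/tb.png')[210:345,395:520];b=cv2.imread('pics/sb.png')[100:350,190:460]
o=np.hstack([cv2.resize(a,(350,378),interpolation=2),cv2.resize(b,(408,378),interpolation=2)]);cv2.imwrite('pics/cb.png',o)
```

```text
now [ 0.4078 -0.3252  0.2712] t 21.9 F [-0.3  0.1 -2.1]
shift cm [  0.64 -42.58   3.04] rot [ 0.002 -0.003  0.102]
T ([429.1, 234.3], 226, [422, 226, 17, 18]) [ 0.575 -0.259  0.027]
T ([459.6, 243.9], 466, [441, 235, 37, 19]) [ 0.556 -0.326  0.027]
T ([499.0, 259.0], 27, [498, 255, 3, 9]) [ 0.525 -0.413  0.027]
```

View pics/cb.png

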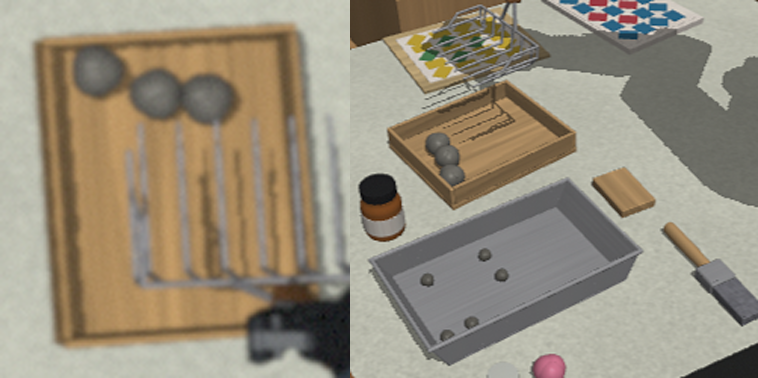

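The picture shows all three pebbles in the tray, at (98,70), (157,93) and (207,98) in the left crop, and all five bits of gravel in the vat. The scoop is empty, so I'll take it back to the mat.

>>> apply_moves(commands=[[0,0,0,0,0,0.05,-1],[0,-2,0,0,0,0.052,-1],[-0.3,-4.2,0,0,0,0,-1],[-0.3,-4.2,0,0,0,0,-1],[-0.3,-4.2,0,0,0,0,-1]])

```text
t: 22.5
eef_pos: [0.4053, -0.1771, 0.2697]
ee_rot: [-0.0, 1.0, -0.016, -0.001]
contact_force: [1.2, 0.3, -2.5]
width: 0.195
grasp_force: 99.0
```

>>> apply_moves(commands=[[-0.3,-4.2,0,0,0,0,-1],[-0.3,-4.2,0,0,0,0,-1],[-0.3,-4.2,0,0,0,0,-1],[-0.3,-4.2,0,0,0,0,-1],[-0.3,-4.2,0,0,0,0,-1]])

```text
t: 23.0
eef_pos: [0.3969, 0.0337, 0.2702]
ee_rot: [0.001, 1.0, -0.016, -0.001]
contact_force: [1.7, -0.6, -1.6]
width: 0.197
grasp_force: 99.0
```

>>> apply_moves(commands=[[-0.3,-4.2,0,0,0,0,-1],[-0.3,-4.2,0,0,0,0,-1],[-0.3,-4.2,0,0,0,0,-1],[-0.3,-4.2,0,0,0,0,-1],[-0.3,-4.2,0,0,0,0,-1]])

```text
t: 23.5
eef_pos: [0.3884, 0.2446, 0.27]
ee_rot: [0.001, 1.0, -0.015, -0.0]
contact_force: [0.7, 0.4, -1.8]
width: 0.199
grasp_force: 99.0
```

>>> apply_moves(commands=[[-0.3,-4.2,0,0,0,0,-1],[0,-3,0,0,0,0,-1],[0,-1.2,0,0,0,0,-1],[0,0,0,0,0,0,-1],[0,0,0,0,0,0,-1]])

```text
t: 24.0
eef_pos: [0.3883, 0.3257, 0.2694]
ee_rot: [0.001, 1.0, -0.016, -0.0]
contact_force: [0.4, -1.2, -1.8]
width: 0.196
grasp_force: 99.0
```

Run:
```python
from pl import *
to((.387,.326,.107),-.036,0)
```

```text
now [0.3883 0.3257 0.2694] t 24.0 F [ 0.4 -1.2 -1.8]
shift cm [-0.11 -0.05 16.24] rot [0.002 0.001 0.005]
```

>>> apply_moves(commands=[[-0.1,0,3,0,0,0,-1],[0,0,4,0,0,0,-1],[0,0,4,0,0,0,-1],[0,0,3.5,0,0,0,-1],[0,0,1.5,0,0,0,-1]])

```text
t: 24.5
eef_pos: [0.3855, 0.3234, 0.1063]
ee_rot: [0.002, 1.0, -0.017, -0.003]
contact_force: [0.2, -0.3, -2.7]
width: 0.2
grasp_force: 98.9
```

>>> apply_moves(commands=[[0,0,0.3,0,0,0,-1],[0,0,0.2,0,0,0,-1],[0,0,0.1,0,0,0,-1],[0,0,0,0,0,0,-1],[0,0,0,0,0,0,-1]])

```text
t: 25.0
eef_pos: [0.388, 0.3264, 0.1048]
ee_rot: [-0.0, 1.0, -0.016, 0.001]
contact_force: [0.5, 0.4, -1.5]
width: 0.193
grasp_force: 98.8
```

>>> apply_moves(commands=[[0,0,0.1,0,0,0,-1],[0,0,0,0,0,0,-1],[0,0,0,0,0,0,-1],[0,0,0,0,0,0,-1],[0,0,0,0,0,0,-1]])

```text
t: 25.5
eef_pos: [0.3873, 0.3263, 0.1028]
ee_rot: [-0.0, 1.0, -0.016, -0.0]
contact_force: [-0.9, 0.6, -1.2]
width: 0.199
grasp_force: 99.1
```

>>> apply_moves(commands=[[0,0,0.05,0,0,0,-1],[0,0,0,0,0,0,-1],[0,0,0,0,0,0,-1],[0,0,0,0,0,0,-1],[0,0,0,0,0,0,-1]])

```text
t: 26.0
eef_pos: [0.3873, 0.3262, 0.1027]
ee_rot: [-0.0, 1.0, -0.016, -0.0]
contact_force: [-4.3, -1.4, 5.6]
width: 0.196
grasp_force: 100.2
```

>>> apply_moves(commands=[[0,0,-0.03,0,0,0,-0.5],[0,0,0,0,0,0,-0.3],[0,0,0,0,0,0,0],[0,0,0,0,0,0,0.5],[0,0,0,0,0,0,1]], grip_force=20)

```text
t: 26.5
eef_pos: [0.3874, 0.3262, 0.1025]
ee_rot: [0.0, 1.0, -0.016, -0.0]
contact_force: [0.1, 0.3, 0.4]
width: 0.821
grasp_force: 0.0
```

>>> apply_moves(commands=[[0,0,0,0,0,0,1],[0,0,0,0,0,0,1],[0,0,-1,0,0,0,1],[0,0,-2,0,0,0,1],[0,0,-2,0,0,0,1]])

```text
t: 27.0
eef_pos: [0.3872, 0.3261, 0.1535]
ee_rot: [0.0, 1.0, -0.016, -0.0]
contact_force: [-0.4, 0.4, 0.4]
width: 1.001
grasp_force: 0.0
```

>>> apply_moves(commands=[[0,0,-3,0,0,0,1],[0,0,-4,0,0,0,1],[0,0,-4,0,0,0,1],[0,2,-2,0,0,0,1],[0,4,0,0,0,0,1]])

```text
t: 27.5
eef_pos: [0.3872, 0.2676, 0.2875]
ee_rot: [-0.002, 1.0, -0.015, 0.004]
contact_force: [0.9, -1.0, -0.7]
width: 1.002
grasp_force: 0.0
```

>>> apply_moves(commands=[[0,4,0,0,0,0,1],[0,4,0,0,0,0,1],[0,4,0,0,0,0,1],[0,4,0,0,0,0,1],[0,0,0,0,0,0,1]])

```text
t: 28.0
eef_pos: [0.3804, 0.1026, 0.2834]
ee_rot: [0.001, 1.0, -0.019, 0.001]
contact_force: [0.5, -0.1, 0.3]
width: 1.0
grasp_force: 0.0
```

Run:
```python
from pl import *
import st
snap('scene','sc.png');snap('top','tc.png');s=env.get_state();print(s['eef_pos'],s['t'],s['width'],s['contact_force'])
a=cv2.imread('pics/s0.png').astype(int);b=cv2.imread('pics/sc.png').astype(int)
x=(slice(280,445),slice(385,560))
print('scene diff mat',(abs(a-b).max(2)[x]>40).sum(),(abs(a-b).max(2)[280:360,480:560]>40).sum())
h=cv2.cvtColor(b.astype(np.uint8),cv2.COLOR_BGR2HSV).astype(int)
m=np.zeros(h.shape[:2],np.uint8);m[290:350,490:540]=(((h[...,0]<22)&(h[...,1]>90)&(h[...,2]>40))*255)[290:350,490:540]
c=max(cv2.findContours(m,0,1)[0],key=cv2.contourArea);print(cv2.minAreaRect(c))
for x in st.stones('sc.png',(195,215,390,345)):print('S',x)
for x in st.stones('tc.png',(400,200,520,340)):print('T',x)
t0=cv2.imread('pics/t0.png').astype(int);t=cv2.imread('pics/tc.png').astype(int);d=(abs(t0-t).max(2)>40)
for n,r in dict(tea=(185,118,225,165),jar=(400,155,440,195),brush=(215,312,312,342),board=(332,314,380,348),pinks=(240,125,285,215),scoop=(115,235,215,345)).items():print(n,d[r[1]:r[3],r[0]:r[2]].sum())
```

```text
[0.38050157 0.10565135 0.28335294] 28.1 0.9982598352011449 [ 0.22516188  0.49883835 -0.89422704]
scene diff mat 120 3
((511.88861083984375, 319.9767150878906), (14.036405563354492, 50.02718734741211), 30.256441116333008)
S ([258.2, 217.1], 56, [253, 215, 11, 6])
S ([385.6, 242.2], 75, [381, 238, 9, 11])
S ([223.6, 245.3], 30, [222, 242, 4, 8])
S ([201.6, 249.3], 62, [198, 244, 8, 11])
S ([278.8, 267.9], 42, [276, 265, 7, 7])
S ([290.0, 281.2], 43, [287, 278, 7, 7])
S ([241.0, 284.5], 44, [238, 281, 7, 8])
S ([270.0, 312.5], 38, [267, 310, 7, 6])
S ([253.5, 321.0], 28, [251, 319, 6, 5])
S ([234.0, 324.5], 18, [232, 322, 5, 6])
T ([429.1, 234.6], 246, [421, 226, 18, 18])
T ([459.7, 244.1], 479, [442, 235, 36, 19])
T ([413.4, 332.9], 295, [400, 323, 34, 17])
T ([442.6, 335.5], 99, [435, 332, 16, 8])
tea 0
jar 0
brush 1126
board 857
pinks 0
scoop 634
```

```bash
python3 -c "
from h import *
print(hand_in())"
```

```text
the job is handed in; nothing more can be done
None
```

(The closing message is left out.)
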